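# Start three incubation timers in order

### The arm

A 6-joint arm with a two-finger parallel gripper is mounted at the origin on the work surface. World frame = base frame: x ahead of the robot, y to its left, z up, the work surface at z = 0. Lengths are in m, angles in degrees, forces in N, time in s.
With the tool pointing down it reaches from about 0.35 to 0.875 m from the base axis. Payload 4.2 kg.
Tool frame: the origin (TCP) lies at the very end of the fingers, on their centre line; the grasp point (between the pads) lies 19 mm behind it; z points along the fingers, y is the line along which they close (so a half turn about z gives the same grasp; the last joint's range is limited). The gripper opens to 87 mm and grips with 3 to 60 N. Pads are 19 mm wide; open, the fingers measure 117 mm over their backs; the gripper's body (75 mm by 190 mm) begins 51 mm behind the grasp point.
Start: joints at [-51.36, 22.042, 0.453, 0, -68.411, -14.817], TCP at [0.252, -0.572, 0.223] pointing down, gripper open.
Joint ranges: [-179.83, 179.83], [-69.29, 118.12], [-61.27, 80.66], [-181.25, 117.63], [-171.15, -9.14], [-177.46, 177.46]. Speed limits (degrees/s): [159.86, 159.86, 180, 180, 180, 180].

### API

Orientations are given as a 3x3 rotation matrix whose columns are the frame's x, y, z axes.
In Python, from station import monitor, cams, ticket gives the robot as it stands.
- The arm moves only by the tool drive_tool, never from a script. Its argument "moves" is a list of rows, each an object with "delta_pos": the shift along the tool's x, y, z in mm, a list of three; "turn": the turn about the tool's z in rad; "claw": the opening, from 0 (shut) to 1 (fully open). A call has 1 to 12 rows; each row shifts and turns the commanded pose from where the row before left it, along the tool's axes as they then stand; what a row does not reach is not made up. A row lasts 1/8 s, in which the tool goes at most 62.5 mm and 10.7 degrees, less where a joint would pass 70% of its speed; a pose out of reach is approached as far as the arm can. A call is refused whole if a number of a shift passes 62.5 or a number of a turn 0.188, either way. A call with a gripper value outside its range is refused whole. The fingers move at their own pace and stop on an object; the grip force is fixed at half the most. Time passes only in rows, so rows that do not move let the fingers close. It gives the time, the measured TCP pose, the force, the opening and the grip force at its end, in the units of the state.
- monitor.sense(): the state, without advancing time (a new reading comes with each control period).
- cams.capture(name): name is "scene" or "top" or "wrist"; returns a dict with "color" (384x512x3 uint8, red, green, blue), "range_z" (384x512 float32, m along the optical axis (not along the pixel's ray), 0 where there is no reading), "vertical_fov" (degrees; the focal length in pixels is half the picture's height over the tangent of half this angle, whatever the lens; pixels are square), "cx", "cy" (the principal point, pixels), "extrinsics" (4x4, takes a point from camera to world coordinates). Camera axes: x right, y down, z forward; pixel columns grow to the right and rows downward; lengths in m; the calibration is good to about 2 mm. The wrist camera is an equidistant fisheye: a pixel r from the principal point sees the ray r / f radians off the axis. A picture is of the moment at which its call begins.
- ticket.finish_job(): hands the job in; it is judged then, once.
The state is a dict: "time_s": time; "joints": joint angles; "joint_velocities": joint speeds; "effort": joint torques, N m; "tcp_pos": TCP position; "ee_rot": TCP orientation; "wrist_force": force on the tool from outside, world axes, zero at the start; "moment": the same for the moment, N m; "gripper_width": opening from 0.0 (shut) to 1.0 (fully open); "gripper_force": force on a finger pad.
Only numpy, scipy, OpenCV 4.12 (cv2) and the standard library are available. Lean on these libraries where they do the work, as an engineer would, in place of code of your own. Each camera call takes 0.05 s, during which the arm holds its last target. There are 200 camera calls.

### The job

Three incubations are to be timed in turn: with a fingertip, lightly press the big white start key on the red timer, then on the yellow timer, then on the blue timer, each all the way down so that it stays down. Leave the small grey clear keys alone, do not shove, tip or pick up the timers, and leave everything else on the bench where it is.

Things in the scene. Friction and masses are not known exactly. Their poses are not given: they have to be found in the camera images.
- timer_red: The red bench timer: a loose flat red plastic box 85 (x) x 120 (y) x 32 high (z), about 0.35 kg, on a rubber foot. Origin at the centre of its underside, on the bench; z up, +x towards its display strip. On the top, in its own frame (mm): the big round white start key is centred at x -20, y +30; the small round grey clear key (12 dia, standing 4 proud, springs back) at x -20, y -38. Its works are delicate: pressing on it with more than 20 N spoils it.
- key_red (a point): Centre of the face of the red timer's start key: a white cap 30 dia, 5 thick, on a black stem; face 54 above the bench when up. The cap gives on the stem on a spring of 1.2 N/mm and comes back: 2.5 mm before the stem moves. The stem is home once the face has been pushed 10.5 mm down (3 N); beyond, the cap gives more, to about 10 N at 16 mm, where it is solid. Axes as the timer's.
- start_red (a joint): How far the stem of the red timer's start key is down, in m: 0 up, 0.008 fully down. It slides straight down against about 3 N of friction and stays where it is left. It starts 0 to 0.001 down and counts as pressed beyond 0.005.
- clear_red (a joint): How far the red timer's grey clear key is pressed, in m: 0 up, 0.003 fully down (about 3 N, springs back). To be left alone.
- timer_yellow: The yellow bench timer: a loose flat yellow plastic box 85 (x) x 120 (y) x 32 high (z), about 0.35 kg, on a rubber foot. Origin at the centre of its underside, on the bench; z up, +x towards its display strip. On the top, in its own frame (mm): the big round white start key is centred at x -20, y +30; the small round grey clear key (12 dia, standing 4 proud, springs back) at x -20, y -38. Its works are delicate: pressing on it with more than 20 N spoils it.
- key_yellow (a point): Centre of the face of the yellow timer's start key: a white cap 30 dia, 5 thick, on a black stem; face 54 above the bench when up. The cap gives on the stem on a spring of 1.2 N/mm and comes back: 2.5 mm before the stem moves. The stem is home once the face has been pushed 10.5 mm down (3 N); beyond, the cap gives more, to about 10 N at 16 mm, where it is solid. Axes as the timer's.
- start_yellow (a joint): How far the stem of the yellow timer's start key is down, in m: 0 up, 0.008 fully down. It slides straight down against about 3 N of friction and stays where it is left. It starts 0 to 0.001 down and counts as pressed beyond 0.005.
- clear_yellow (a joint): How far the yellow timer's grey clear key is pressed, in m: 0 up, 0.003 fully down (about 3 N, springs back). To be left alone.
- timer_blue: The blue bench timer: a loose flat blue plastic box 85 (x) x 120 (y) x 32 high (z), about 0.35 kg, on a rubber foot. Origin at the centre of its underside, on the bench; z up, +x towards its display strip. On the top, in its own frame (mm): the big round white start key is centred at x -20, y +30; the small round grey clear key (12 dia, standing 4 proud, springs back) at x -20, y -38. Its works are delicate: pressing on it with more than 20 N spoils it.
- key_blue (a point): Centre of the face of the blue timer's start key: a white cap 30 dia, 5 thick, on a black stem; face 54 above the bench when up. The cap gives on the stem on a spring of 1.2 N/mm and comes back: 2.5 mm before the stem moves. The stem is home once the face has been pushed 10.5 mm down (3 N); beyond, the cap gives more, to about 10 N at 16 mm, where it is solid. Axes as the timer's.
- start_blue (a joint): How far the stem of the blue timer's start key is down, in m: 0 up, 0.008 fully down. It slides straight down against about 3 N of friction and stays where it is left. It starts 0 to 0.001 down and counts as pressed beyond 0.005.
- clear_blue (a joint): How far the blue timer's grey clear key is pressed, in m: 0 up, 0.003 fully down (about 3 N, springs back). To be left alone.
- bottle_orange: Bystander, loose: clear glass bottle with an orange cap, 70 dia x 150 high (mm). Origin on the bench under its middle, z up.
- bottle_black: Bystander, loose: amber jar with a black cap, 60 dia x 90 high (mm). Origin on the bench under its middle, z up.
- tub: Bystander, loose: red plastic tub, 204 across the rim x 140 high (mm). Origin on the bench under its middle, z up.
- rack: Bystander, loose: yellow rack of capped sample tubes, 60 x 170 x 84 high (mm). Origin on the bench under its middle, z up.
- dishes: Bystander, loose: stack of three cream culture dishes, 90 dia x 47 high (mm). Origin on the bench under its middle, z up.
- tipbox: Bystander, loose: blue box of pipette tips with a clear lid, 82 x 117 x 67 high (mm). Origin on the bench under its middle, z up.
- gun: Bystander, loose: red pistol-shaped pipette controller lying on its side, about 220 x 140 x 46 high, origin under the middle of its body (mm). Origin on the bench under its middle, z up.

How it is judged:
By the outcome, as a careful person would: the job done as asked, in the order asked, and still so for the second after the job is handed in, with the robot touching nothing.
It also fails if it takes over 51 s, if anything falls off the work surface, if the arm or the gripper's body presses on something with over 40 N, if the wrist force passes 120 N, or if a joint passes its speed limit or range.

## Working session

There is one attempt and no reset: what is moved stays moved. The work goes in short steps, Python scripts to look and compute and a tool call to move; the robot and the scene stay as the last step left them, time stands still between calls to the robot, and variables do not carry over. Pictures are saved under pics/ and viewed, at most 10 in all, crops included, and the job is handed in when it is done.

Besides the shell and the picture viewer there is one more tool, called after "Emit:" as name(argument=value, ...) on one line, values as JSON. drive_tool: Moves the arm, as the interface text tells. Its arguments: {"type":"object","properties":{"moves":{"type":"array","items":{"type":"object","properties":{"delta_pos":{"type":"array","items":{"type":"number"}},"turn":{"type":"number"},"claw":{"type":"number"}}}}},"required":["moves"]}

```bash
mkdir -p pics && cat > h.py <<'E'
import numpy as np, cv2
from station import monitor, cams, ticket
def snap(n,tag):
    d=cams.capture(n); np.savez(f'{tag}.npz',**d)
    cv2.imwrite(f'pics/{tag}.png',cv2.cvtColor(d['color'],cv2.COLOR_RGB2BGR)); return d
def world(d,u,v,z=None):
    f=192/np.tan(np.radians(float(d['vertical_fov']))/2)
    E=d['extrinsics']; r=np.array([(u-d['cx'])/f,(v-d['cy'])/f,1.])
    w=E[:3,:3]@r
    if z is None: return E[:3,3]+w*d['range_z'][int(round(v)),int(round(u))]
    return E[:3,3]+w*(z-E[2,3])/w[2]
E
python3 - <<'E'
from h import *
a=snap('top','top0'); b=snap('scene','scene0')
s=monitor.sense(); print(s['time_s'],s['tcp_pos'],s['ee_rot'],s['wrist_force'],s['gripper_width'])
for d in(a,b): print(d['extrinsics'].round(3),d['vertical_fov'])
cv2.imwrite('pics/both.png',np.hstack([cv2.resize(cv2.imread('pics/top0.png'),(400,300)),cv2.resize(cv2.imread('pics/scene0.png'),(400,300))]))
E
```

```text
0.1 [ 0.25228337 -0.57123269  0.22153915] [[-9.14836551e-01 -4.03823405e-01 -8.61274951e-04]
 [-4.03824317e-01  9.14834851e-01  1.76557187e-03]
 [ 7.49450982e-05  1.96301344e-03 -9.99998070e-01]] [-0.32836923  0.35526753  0.66268801] 1.0002646072616508
[[-0.011 -0.994  0.113  0.474]
 [-1.     0.01  -0.01  -0.002]
 [ 0.009 -0.113 -0.994  1.089]
 [ 0.     0.     0.     1.   ]] 54.973673490296086
[[ 0.667  0.575 -0.474  1.237]
 [ 0.745 -0.506  0.435 -0.627]
 [ 0.01  -0.643 -0.766  1.16 ]
 [ 0.     0.     0.     1.   ]] 46.70634072990547
```

View pics/top0.png

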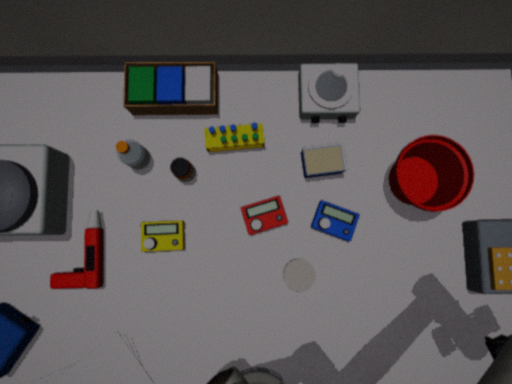

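View pics/scene0.png

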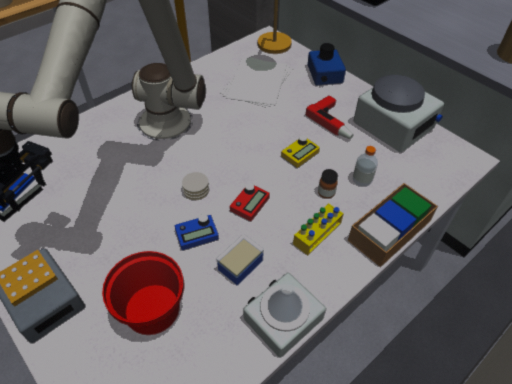

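```bash
python3 - <<'E'
import cv2
im=cv2.imread('pics/top0.png')
cv2.imwrite('pics/crop.png',cv2.vconcat([cv2.hconcat([cv2.resize(im[y:y+54,x:x+54],(260,260),interpolation=cv2.INTER_CUBIC) for x,y in((135,210),(237,190),(309,192))])]))
E
```

```text
(no output)
```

View pics/crop.png

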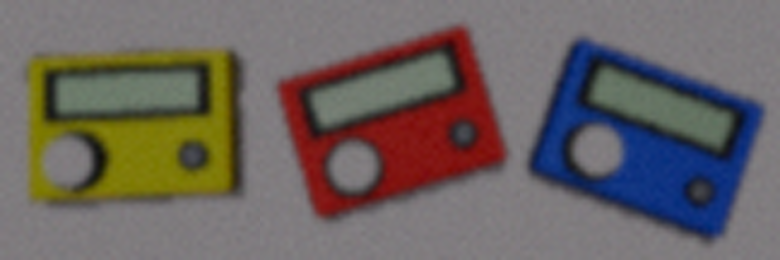

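```bash
cat > m.py <<'E'
from h import *
d=dict(np.load('top0.npz')); s=monitor.sense(); R=np.array(s['ee_rot'])
for n,u,v in(('red',255.8,224.3),('yel',149.1,243.0),('blu',324.2,222.8)):
    p=world(d,u,v,.053); print(n,p.round(4),world(d,u,v).round(4),'tool mm',(R.T@(p-s['tcp_pos'])*1000).round(1))
print(np.degrees(np.arctan2(R[1,0],R[0,0])))
E
python3 m.py
```

```text
red [ 0.5088 -0.0014  0.053 ] [ 0.5088 -0.0014  0.0535] tool mm [-464.9  417.4  169.3]
yel [0.4604 0.2954 0.053 ] [0.4604 0.2947 0.0554] tool mm [-540.3  708.5  169.9]
blu [ 0.5109 -0.1933  0.053 ] [ 0.5109 -0.1932  0.0536] tool mm [-389.2  241.   169. ]
-156.1825261984346
```

Emit:
drive_tool(moves=[{"delta_pos": [-20,18,0],"claw": 0},{"delta_pos": [-42,38,0],"claw": 0},{"delta_pos": [-42,38,0],"claw": 0},{"delta_pos": [-42,38,0],"claw": 0},{"delta_pos": [-42,38,0],"claw": 0},{"delta_pos": [-42,38,0],"claw": 0},{"delta_pos": [-42,38,10],"claw": 0},{"delta_pos": [-42,38,20],"claw": 0},{"delta_pos": [-42,38,20],"claw": 0},{"delta_pos": [-42,38,20],"claw": 0},{"delta_pos": [-42,38,20],"claw": 0},{"delta_pos": [-25,20,10],"claw": 0}])

```text
invalid input
```

```bash
python3 m.py; python3 - <<'E'
from h import *
s=monitor.sense(); print(s['time_s'],s['wrist_force'],s['gripper_width'],s['tcp_pos'])
d=snap('wrist','w1'); print(d['vertical_fov'],d['cx'],d['cy'],d['extrinsics'].round(3))
E
```

```text
red [ 0.5088 -0.0014  0.053 ] [ 0.5088 -0.0014  0.0535] tool mm [-464.9  417.4  169.3]
yel [0.4604 0.2954 0.053 ] [0.4604 0.2947 0.0554] tool mm [-540.3  708.5  169.9]
blu [ 0.5109 -0.1933  0.053 ] [ 0.5109 -0.1932  0.0536] tool mm [-389.2  241.   169. ]
-156.1825261984346
0.1 [-0.32836923  0.35526753  0.66268801] 1.0002646072616508 [ 0.25228337 -0.57123269  0.22153915]
65.70646984690485 260.64219598485107 197.73924808148763 [[-0.404  0.885  0.232  0.188]
 [ 0.915  0.39   0.105 -0.599]
 [ 0.003  0.254 -0.967  0.383]
 [ 0.     0.     0.     1.   ]]
```

View pics/w1.png

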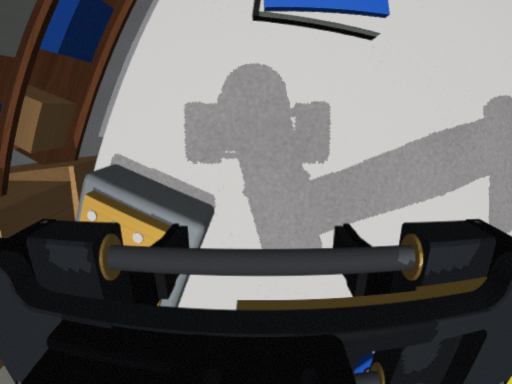

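The wrist view shows the gripper across the lower half and the bench with the arm's shadow above it. There is no timer in view because the arm didn't move. I'll retry the move with every field filled in.

Emit:
drive_tool(moves=[{"delta_pos": [-20,18,0],"turn": 0,"claw": 0},{"delta_pos": [-42,38,0],"turn": 0,"claw": 0},{"delta_pos": [-42,38,0],"turn": 0,"claw": 0},{"delta_pos": [-42,38,0],"turn": 0,"claw": 0},{"delta_pos": [-42,38,0],"turn": 0,"claw": 0},{"delta_pos": [-42,38,0],"turn": 0,"claw": 0},{"delta_pos": [-42,38,10],"turn": 0,"claw": 0},{"delta_pos": [-42,38,20],"turn": 0,"claw": 0},{"delta_pos": [-42,38,20],"turn": 0,"claw": 0},{"delta_pos": [-42,38,20],"turn": 0,"claw": 0},{"delta_pos": [-42,38,20],"turn": 0,"claw": 0},{"delta_pos": [-25,20,10],"turn": 0,"claw": 0}])

```text
time_s: 1.65
tcp_pos: [0.5092, 0.0008, 0.1213]
ee_rot: [[-0.914, -0.406, -0.002], [-0.406, 0.914, -0.0], [0.002, 0.0, -1.0]]
wrist_force: [-0.0, -1.1, 0.0]
gripper_width: 0.008
gripper_force: 0.0
```

```bash
python3 m.py; python3 - <<'E'
from h import *
s=monitor.sense(); print(s['time_s'],s['wrist_force'],s['gripper_width'],s['tcp_pos'],s['joints'])
E
```

```text
red [ 0.5088 -0.0014  0.053 ] [ 0.5088 -0.0014  0.0535] tool mm [ 1.1 -1.9 68.3]
yel [0.4604 0.2954 0.053 ] [0.4604 0.2947 0.0554] tool mm [-75.1 289.   68.3]
blu [ 0.5109 -0.1933  0.053 ] [ 0.5109 -0.1932  0.0536] tool mm [  77.1 -178.1   68.4]
-156.0450522437332
1.65 [-0.03973014 -1.11990846  0.01529209] 0.00812353103402901 [0.50916284 0.00080064 0.12129171] [ 1.83749476e+01  1.67742161e+01 -2.36801494e+01 -1.33265994e-02
 -4.96407723e+01 -8.44113772e+01]
```

Emit:
drive_tool(moves=[{"delta_pos": [1,-2,25],"turn": 0,"claw": 0},{"delta_pos": [0,0,25],"turn": 0,"claw": 0},{"delta_pos": [0,0,10],"turn": 0,"claw": 0},{"delta_pos": [0,0,0],"turn": 0,"claw": 0},{"delta_pos": [0,0,0],"turn": 0,"claw": 0}])

```text
time_s: 2.28
tcp_pos: [0.5096, -0.0037, 0.0635]
ee_rot: [[-0.915, -0.404, 0.002], [-0.404, 0.915, 0.0], [-0.002, -0.0, -1.0]]
wrist_force: [-0.4, -0.2, 0.4]
gripper_width: 0.008
gripper_force: 0.0
```

```bash
python3 m.py; python3 - <<'E'
from h import *
d=snap('wrist','w2')
s=monitor.sense(); print(s['time_s'],s['wrist_force'],s['tcp_pos'])
E
```

```text
red [ 0.5088 -0.0014  0.053 ] [ 0.5088 -0.0014  0.0535] tool mm [-0.2  2.5 10.5]
yel [0.4604 0.2954 0.053 ] [0.4604 0.2947 0.0554] tool mm [-75.7 293.5  10.5]
blu [ 0.5109 -0.1933  0.053 ] [ 0.5109 -0.1932  0.0536] tool mm [  75.4 -173.9   10.4]
-156.17321275271246
2.325 [ 0.59879217 -0.2009707  -0.22586789] [ 0.50964372 -0.00367651  0.06356171]
```

View pics/w2.png

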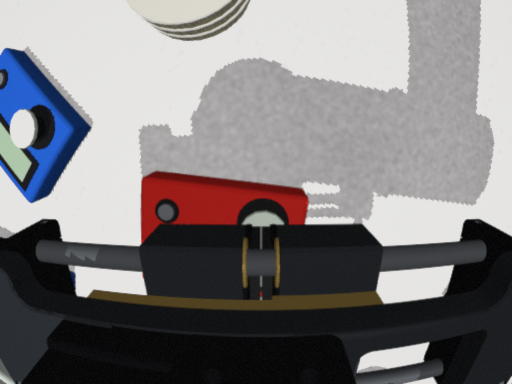

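The wrist view puts the closed fingers (column 262) right over the red timer's white cap, whose centre is also near column 262. I'll press gently in steps.

Emit:
drive_tool(moves=[{"delta_pos": [0,1,5],"turn": 0,"claw": 0},{"delta_pos": [0,0,4],"turn": 0,"claw": 0},{"delta_pos": [0,0,3],"turn": 0,"claw": 0},{"delta_pos": [0,0,3],"turn": 0,"claw": 0},{"delta_pos": [0,0,3],"turn": 0,"claw": 0},{"delta_pos": [0,0,2],"turn": 0,"claw": 0},{"delta_pos": [0,0,1],"turn": 0,"claw": 0},{"delta_pos": [0,0,0],"turn": 0,"claw": 0}])

```text
time_s: 3.32
tcp_pos: [0.5086, -0.0028, 0.0418]
ee_rot: [[-0.915, -0.404, 0.0], [-0.404, 0.915, -0.0], [-0.0, -0.0, -1.0]]
wrist_force: [-1.5, 1.4, 5.0]
gripper_width: 0.002
gripper_force: 2.7
```

Emit:
drive_tool(moves=[{"delta_pos": [0,0,1.5],"turn": 0,"claw": 0},{"delta_pos": [0,0,0],"turn": 0,"claw": 0},{"delta_pos": [0,0,0],"turn": 0,"claw": 0}])

```text
time_s: 3.7
tcp_pos: [0.5086, -0.0028, 0.0406]
ee_rot: [[-0.915, -0.404, 0.0], [-0.404, 0.915, -0.0], [-0.0, -0.0, -1.0]]
wrist_force: [-1.6, 1.8, 7.3]
gripper_width: 0.002
gripper_force: 3.4
```

Emit:
drive_tool(moves=[{"delta_pos": [0,0,-5],"turn": 0,"claw": 0},{"delta_pos": [0,0,-10],"turn": 0,"claw": 0},{"delta_pos": [0,0,-30],"turn": 0,"claw": 0},{"delta_pos": [-6,22,-35],"turn": 0,"claw": 0},{"delta_pos": [-13,50,0],"turn": 0,"claw": 0},{"delta_pos": [-13,50,0],"turn": 0,"claw": 0},{"delta_pos": [-13,50,0],"turn": 0,"claw": 0},{"delta_pos": [-13,50,0],"turn": 0,"claw": 0},{"delta_pos": [-13,50,0],"turn": 0,"claw": 0},{"delta_pos": [-5,20,20],"turn": 0,"claw": 0},{"delta_pos": [0,0,20],"turn": 0,"claw": 0},{"delta_pos": [0,0,0],"turn": 0,"claw": 0}])

```text
time_s: 5.2
tcp_pos: [0.459, 0.2942, 0.0786]
ee_rot: [[-0.915, -0.404, -0.003], [-0.404, 0.915, -0.003], [0.004, -0.002, -1.0]]
wrist_force: [0.3, 0.2, -0.3]
gripper_width: 0.004
gripper_force: 0.0
```

```bash
python3 m.py; python3 - <<'E'
from h import *
snap('wrist','w3'); d=snap('top','top1')
im=cv2.imread('pics/top1.png')[170:280,110:370]; w=cv2.imread('pics/w3.png')
cv2.imwrite('pics/c3.png',np.vstack([cv2.resize(im,(512,216)),w]))
E
```

```text
red [ 0.5088 -0.0014  0.053 ] [ 0.5088 -0.0014  0.0535] tool mm [  73.7 -290.5   26.3]
yel [0.4604 0.2954 0.053 ] [0.4604 0.2947 0.0554] tool mm [-1.8  0.6 25.6]
blu [ 0.5109 -0.1933  0.053 ] [ 0.5109 -0.1932  0.0536] tool mm [ 149.4 -466.8   26.9]
-156.16669256683016
```

View pics/c3.png

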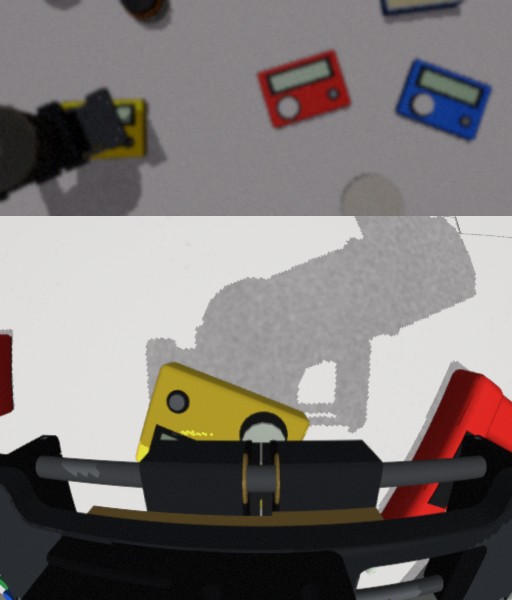

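The red timer hasn't moved. The wrist view has the fingers over the yellow cap (column 263). Pressing yellow now.

Emit:
drive_tool(moves=[{"delta_pos": [-1,0,12],"turn": 0,"claw": 0},{"delta_pos": [0,0,8],"turn": 0,"claw": 0},{"delta_pos": [0,0,4],"turn": 0,"claw": 0},{"delta_pos": [0,0,3],"turn": 0,"claw": 0},{"delta_pos": [0,0,3],"turn": 0,"claw": 0},{"delta_pos": [0,0,3],"turn": 0,"claw": 0},{"delta_pos": [0,0,2],"turn": 0,"claw": 0},{"delta_pos": [0,0,1.5],"turn": 0,"claw": 0},{"delta_pos": [0,0,0],"turn": 0,"claw": 0},{"delta_pos": [0,0,0],"turn": 0,"claw": 0}])

```text
time_s: 6.55
tcp_pos: [0.461, 0.2953, 0.0436]
ee_rot: [[-0.915, -0.404, -0.0], [-0.404, 0.915, -0.0], [0.0, -0.0, -1.0]]
wrist_force: [-0.0, -1.3, 3.9]
gripper_width: 0.007
gripper_force: 1.6
```

```bash
python3 - <<'E'
from h import *
d=dict(np.load('top1.npz')); a=dict(np.load('top0.npz'))
for u,v in((256,224),(324,223)): print([np.median([world(x,u+i,v+j)[2] for i in(-1,0,1) for j in(-1,0,1)]).round(4) for x in(a,d)])
E
```

```text
[np.float64(0.0532), np.float64(0.0446)]
[np.float64(0.0553), np.float64(0.0545)]
```

Red is down 8.6 mm by depth, so it is home. Yellow needs about 3 mm more.

Emit:
drive_tool(moves=[{"delta_pos": [0,0,1.5],"turn": 0,"claw": 0},{"delta_pos": [0,0,1.5],"turn": 0,"claw": 0},{"delta_pos": [0,0,0],"turn": 0,"claw": 0},{"delta_pos": [0,0,0],"turn": 0,"claw": 0}])

```text
time_s: 7.05
tcp_pos: [0.461, 0.2953, 0.0409]
ee_rot: [[-0.915, -0.404, 0.0], [-0.404, 0.915, -0.0], [0.0, -0.0, -1.0]]
wrist_force: [-0.6, -2.6, 6.4]
gripper_width: 0.005
gripper_force: 3.2
```

Emit:
drive_tool(moves=[{"delta_pos": [0,0,-5],"turn": 0,"claw": 0},{"delta_pos": [0,0,-10],"turn": 0,"claw": 0},{"delta_pos": [0,0,-30],"turn": 0,"claw": 0},{"delta_pos": [8,-25,-40],"turn": 0,"claw": 0},{"delta_pos": [17,-52,0],"turn": 0,"claw": 0},{"delta_pos": [17,-52,0],"turn": 0,"claw": 0},{"delta_pos": [17,-52,0],"turn": 0,"claw": 0},{"delta_pos": [17,-52,0],"turn": 0,"claw": 0},{"delta_pos": [17,-52,0],"turn": 0,"claw": 0},{"delta_pos": [17,-52,0],"turn": 0,"claw": 0},{"delta_pos": [17,-52,0],"turn": 0,"claw": 0},{"delta_pos": [17,-52,0],"turn": 0,"claw": 0}])

```text
time_s: 8.55
tcp_pos: [0.508, -0.1677, 0.126]
ee_rot: [[-0.915, -0.404, 0.002], [-0.404, 0.915, 0.0], [-0.002, -0.001, -1.0]]
wrist_force: [1.1, 0.8, 0.1]
gripper_width: 0.004
gripper_force: 0.0
```

Emit:
drive_tool(moves=[{"delta_pos": [8,-26,10],"turn": 0,"claw": 0},{"delta_pos": [0,0,20],"turn": 0,"claw": 0},{"delta_pos": [0,0,20],"turn": 0,"claw": 0},{"delta_pos": [0,0,0],"turn": 0,"claw": 0}])

```text
time_s: 9.05
tcp_pos: [0.5097, -0.193, 0.0743]
ee_rot: [[-0.915, -0.403, -0.003], [-0.403, 0.915, 0.001], [0.002, 0.002, -1.0]]
wrist_force: [1.0, 0.3, -0.7]
gripper_width: 0.002
gripper_force: 0.0
```

```bash
python3 m.py; python3 - <<'E'
from h import *
snap('wrist','w4'); d=snap('top','top2'); a=dict(np.load('top0.npz'))
for u,v in((256,224),(149,243)): print([np.median([world(x,u+i,v+j)[2] for i in(-1,0,1) for j in(-1,0,1)]).round(4) for x in(a,d)])
im=cv2.imread('pics/top2.png')[170:280,110:370]; w=cv2.imread('pics/w4.png')
cv2.imwrite('pics/c4.png',np.vstack([cv2.resize(im,(512,216)),w]))
E
```

```text
red [ 0.5088 -0.0014  0.053 ] [ 0.5088 -0.0014  0.0535] tool mm [-76.6 175.7  21.4]
yel [0.4604 0.2954 0.053 ] [0.4604 0.2947 0.0554] tool mm [-151.9  466.8   21.8]
blu [ 0.5109 -0.1933  0.053 ] [ 0.5109 -0.1932  0.0536] tool mm [-1.  -0.7 21.3]
-156.20473944706293
[np.float64(0.0532), np.float64(0.4453)]
[np.float64(0.053), np.float64(0.0459)]
```

View pics/c4.png

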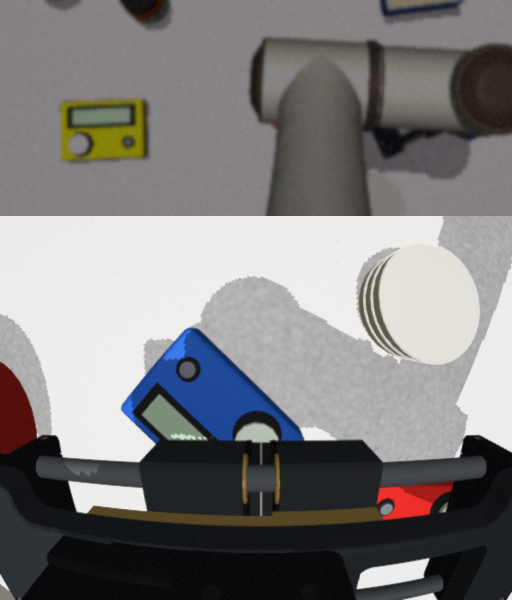

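Yellow is down by depth (face at about 46 mm). The fingers are over the blue cap (column 258 against 262), so I'll shift slightly in −y and press.

Emit:
drive_tool(moves=[{"delta_pos": [-1,-1.5,10],"turn": 0,"claw": 0},{"delta_pos": [0,0,6],"turn": 0,"claw": 0},{"delta_pos": [0,0,4],"turn": 0,"claw": 0},{"delta_pos": [0,0,3],"turn": 0,"claw": 0},{"delta_pos": [0,0,3],"turn": 0,"claw": 0},{"delta_pos": [0,0,3],"turn": 0,"claw": 0},{"delta_pos": [0,0,2],"turn": 0,"claw": 0},{"delta_pos": [0,0,1.5],"turn": 0,"claw": 0},{"delta_pos": [0,0,0],"turn": 0,"claw": 0},{"delta_pos": [0,0,0],"turn": 0,"claw": 0}])

```text
time_s: 10.4
tcp_pos: [0.512, -0.1941, 0.0431]
ee_rot: [[-0.915, -0.404, -0.0], [-0.404, 0.915, 0.0], [0.0, 0.0, -1.0]]
wrist_force: [-1.5, 1.7, 2.8]
gripper_width: 0.007
gripper_force: 1.9
```

Emit:
drive_tool(moves=[{"delta_pos": [0,0,1.5],"turn": 0,"claw": 0},{"delta_pos": [0,0,1],"turn": 0,"claw": 0},{"delta_pos": [0,0,0],"turn": 0,"claw": 0},{"delta_pos": [0,0,0],"turn": 0,"claw": 0}])

```text
time_s: 10.9
tcp_pos: [0.512, -0.1941, 0.0409]
ee_rot: [[-0.915, -0.404, -0.0], [-0.404, 0.915, -0.0], [0.0, -0.0, -1.0]]
wrist_force: [-2.1, 1.2, 6.5]
gripper_width: -0.001
gripper_force: 3.3
```

Emit:
drive_tool(moves=[{"delta_pos": [0,0,-5],"turn": 0,"claw": 0},{"delta_pos": [0,0,-10],"turn": 0,"claw": 0},{"delta_pos": [0,0,-40],"turn": 0,"claw": 0},{"delta_pos": [0,0,-60],"turn": 0,"claw": 0},{"delta_pos": [20,-10,-60],"turn": 0,"claw": 0},{"delta_pos": [45,-25,0],"turn": 0,"claw": 0},{"delta_pos": [45,-25,0],"turn": 0,"claw": 0},{"delta_pos": [45,-25,0],"turn": 0,"claw": 0},{"delta_pos": [45,-25,0],"turn": 0,"claw": 0},{"delta_pos": [45,-25,0],"turn": 0,"claw": 0},{"delta_pos": [20,-10,0],"turn": 0,"claw": 0},{"delta_pos": [0,0,0],"turn": 0,"claw": 0}])

```text
time_s: 12.4
tcp_pos: [0.3276, -0.4347, 0.2141]
ee_rot: [[-0.916, -0.401, 0.0], [-0.401, 0.916, -0.0], [-0.0, -0.001, -1.0]]
wrist_force: [0.8, 0.6, 0.8]
gripper_width: 0.003
gripper_force: 0.0
```

```bash
python3 - <<'E'
from h import *
d=snap('top','top3'); a=dict(np.load('top0.npz'))
for u,v in((256,224),(149,243),(324,223)): print([np.median([world(x,u+i,v+j)[2] for i in(-1,0,1) for j in(-1,0,1)]).round(4) for x in(a,d)])
E
```

```text
[np.float64(0.0532), np.float64(0.0452)]
[np.float64(0.053), np.float64(0.0461)]
[np.float64(0.0553), np.float64(0.045)]
```

View pics/top3.png

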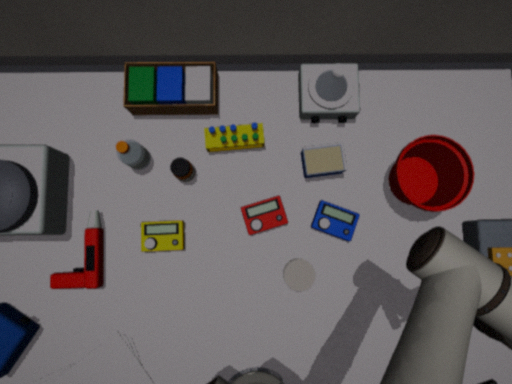

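All three key faces now sit at about 46 mm (keys at pixels 256,224; 150,243; 324,223). The timers and everything else in view are where they started, and the arm is clear.

```bash
python3 -c "
from station import ticket
print(ticket.finish_job())"
```

```text
the job is handed in; nothing more can be done
None
```

I pressed the red, yellow and blue start keys in that order. All three stayed down by camera depth, no reading taken while pressing exceeded about 8 N, nothing looked moved in the final picture, and the job is handed in at about 12.5 s.

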